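# Put the snap-lid finds box away and latch its drawer

## Task

Press all four yellow snap tabs of the blue-lidded finds box fully down and stand the box flat in the empty bay of the open drawer. Then push the drawer home with its latch bar lifted over the keeper's lip, and let the bar drop into the keeper's notch. Let go of everything, keep the box upright throughout, and do not shift or tip the other things standing about.

Things in the scene. Friction and masses are not known exactly. Their poses are not given: they have to be found in the camera images.
- cabinet: Wooden finds cabinet, 350 wide (y), 300 deep (x), 220 high, fixed. Origin on the table under the middle of its front face; x axis points into it, y to the left as the robot sees it, z up. A cornice (underside 205 above the table) overhangs the front by 40, from the right end (y -175) to y +120. One real drawer, below; the two shallow ones above are dummies.
- drawer (a joint): Drawer opening in m: 0 is home (flush with the cabinet's face), grows sliding out along the cabinet's -x, at most 0.23. About 2.5 N of friction; stays where left. Front 274 wide, 33 to 105 above the table; side walls up to 90; the cabinet's opening is clear up to 135. With the bar down, the bar meets the keeper's lip and stops the drawer at about 0.022.
- bay (a point): Centre of the floor of the drawer's empty bay (near right), 42 above the table; moves with the drawer, axes as the cabinet's. Bay 110 along x, 125 along y, walls 46 to 48 deep, drawer front on its near side 63 above its floor. The other bays hold sherds that belong there.
- latch (a joint): Angle of the dark steel latch bar in rad: 0 is level (resting on its stop, or down in the notch), grows as its free left end swings up, at most 0.9. It falls by its own weight (0.12 kg) when let go.
- latch_pivot (a point): Axis of the latch bar's pivot (brass, along the cabinet's x) on the drawer front, 80 above the table, at mid thickness of the bar. The bar is 10 thick, 14 high, and reaches 240 to the left of the pivot, past the drawer front's left edge and over the keeper; its back is 6 clear of the drawer front.
- latch_knob (a point): Grip point on the axis of the latch bar's red round knob, 100 left of the pivot. The knob, a 16 dia rod along the cabinet's x, stands 40 out from the bar towards the robot, then a 22 dia, 4 thick cap; the point is 22 out from the bar. Pinched from left and right it turns between the fingers as the bar swings. Moves with bar and drawer; axes are the bar's.
- keeper (a point): Middle of the keeper's notch floor on the cabinet's left post, 71 above the table; fixed, axes as the cabinet's. The steel lip before it is 26 wide (y), 8 thick, 4 in front of the latched bar, its top 20 above this point (18 above a level bar's underside). The bar clears the lip at latch angles above 0.11; the notch takes it when the drawer is less than 0.004 from home.
- findbox: Loose white plastic box with blue lid, 0.26 kg, 76 by 100 by 45 (x, y, z), lid 82 by 106, its top 53 above the underside. Origin at the centre of the underside, z up. On the lid stands a blue grip ridge 14 thick (x), 44 long (y), its top 83 above the underside. Four yellow tabs, each 18 by 20 (x, y), at the lid's corners.
- tab0 (a joint): Travel of tab 0 in m: 0 is up (6 proud of the lid), 0.005 fully down. Needs about 5 N and stays where it is pressed to.
- tab1 (a joint): As tab0, for tab 1.
- tab2 (a joint): As tab0, for tab 2.
- tab3 (a joint): As tab0, for tab 3.
- tab0_top (a point): Centre of tab 0's top: at x -30, y -41 from the box's origin in the box's axes, 59 above the underside when up.
- tab1_top (a point): The same for tab 1, at x -30, y +41.
- tab2_top (a point): The same for tab 2, at x +30, y +41.
- tab3_top (a point): The same for tab 3, at x +30, y -41.
- pot: Bystander: terracotta pot, 64 dia, 70 high, near the box. Origin under its centre.
- jar: Bystander: amber jar, 60 dia, 95 high, near the box. Origin under its centre.
- vial: Bystander: clear jar with red cap, 48 dia, 85 high, beside the open drawer on its left. Origin under its centre.
- bowl: Bystander: blue bowl, 100 dia, 40 high. Origin under its centre.
- brush: Bystander: brush, 190 long, lying. Origin under its middle.
- urn: Bystander: terracotta beaker, 70 dia, 60 high, on top of the cabinet. Origin under its centre.
- loupe: Bystander: black loupe, 44 dia, 30 high. Origin under its centre.
- cornice (a point): On the cornice's lower front edge, at the cabinet's y = 0, 40 before its face, 205 above the table. With the drawer nearly home the latch knob is under it and must be held with the tool leaning back towards the robot, some 35 to 45 degrees from vertical; with the drawer open any lean from 0 to 45 will do, as the arm can reach.
There are look-alikes about, which are no part of the job. What is shaped like the findbox but turquoise is not meant.

How it is judged:
On the way:
1. all four tabs are down (at least 4 of 5 mm) and the box stands flat in the empty bay while the drawer is still open more than 100 mm (value of joint each of tab0, tab1, tab2, tab3 above 0.004 m and x of findbox in the frame of bay between -0.03 and 0.03 m and y of findbox in the frame of bay between -0.03 and 0.03 m and z of findbox in the frame of bay below 0.006 m and angle between findbox's own z axis and vertical below 0.08 rad and value of joint drawer above 0.1 m), for 0.2 s.
At the end, for the whole second after the job is handed in: All four tabs at least 4 mm down, the box flat (within 0.08 rad, underside within 6 mm of the bay floor) and within 30 mm of the bay's centre, the drawer within 7 mm of home, the latch bar down in the notch (angle below 0.03 rad), and all at rest (value of joint each of tab0, tab1, tab2, tab3 above 0.004 m and x of findbox in the frame of bay between -0.03 and 0.03 m and y of findbox in the frame of bay between -0.03 and 0.03 m and z of findbox in the frame of bay below 0.006 m and angle between findbox's own z axis and vertical below 0.08 rad and value of joint drawer below 0.007 m and value of joint latch below 0.03 rad and linear speed of findbox below 0.02 m/s); the robot touches nothing.
It fails at once if the finds box is tipped over (more than 0.5 rad) (angle between findbox's own z axis and vertical above 0.5 rad).
It fails at once if a bystander is shifted by more than 30 mm (distance of any of pot, jar, vial, bowl, brush, urn, loupe from where it was at the start of the episode above 0.03 m).
It fails at once if a standing bystander is tipped (more than 0.5 rad) (angle between any of pot, jar, vial, bowl, urn, loupe's own z axis and vertical above 0.5 rad).
It also fails if it takes over 64 s, if anything falls off the work surface, if the arm or the gripper's body presses on something with over 40 N, if the wrist force passes 120 N, or if a joint passes its speed limit or range.

## Robot

A 6-joint arm with a two-finger parallel gripper is mounted at the origin on the work surface. World frame = base frame: x ahead of the robot, y to its left, z up, the work surface at z = 0. Lengths are in m, angles in rad, forces in N, time in s.
With the tool pointing down it reaches from about 0.35 to 0.975 m from the base axis. Payload 17.4 kg.
Tool frame: the origin (TCP) lies at the very end of the fingers, on their centre line; the grasp point (between the pads) lies 19 mm behind it (tcp_to_grasp is the z of the grasp point in the tool frame, in m); z points along the fingers, y is the line along which they close (so a half turn about z gives the same grasp; the last joint's range is limited). The gripper opens to 85 mm and grips with 20 to 120 N. Pads are 22 mm wide; open, the fingers measure 114 mm over their backs; the gripper's body (76 mm by 85 mm) begins 54 mm behind the grasp point. The pads swing forward as they close: fully open they stand 13 mm farther back than shut.
Start: joints at [1.16, 0.116, 1.442, -0, 1.584, -0.038], TCP at [0.246, 0.629, 0.231] pointing down, gripper open.
Joint ranges: [-2.83, 2.83], [-0.83, 2.19], [0.07, 2.5], [-1.14, 4.28], [0.01, 3], [-2.97, 2.97]. Speed limits (rad/s): [1.89, 1.89, 2.22, 3.14, 3.14, 3.14].

## Interface

Orientations are given as a unit quaternion [w, x, y, z].
In Python, from workcell import * gives the robot as it stands.
- The arm moves only by the shell command python3 -m pendant 'ROWS'. ROWS is JSON, a list of rows, each an object of numbers: "x", "y", "z": the shift along the tool's x, y, z in mm; "wx", "wy", "wz": the turn, a rotation vector about the tool's x, y, z in rad; "claw": the closure, from -1 (fully open) to 1 (shut), so that 0 is half open. A call has 1 to 10 rows; each row is the pose to reach, as a shift and turn from the pose commanded when the call began, along the tool's axes at that moment; what a row does not reach only later rows make up. A row lasts 1/10 s, in which the tool goes at most 50 mm and 8.59 degrees, less where a joint would pass 70% of its speed; a pose out of reach is approached as far as the arm can. A call with a gripper value outside its range is refused whole. The fingers move at their own pace and stop on an object; the grip force is fixed at half the most. Time passes only in rows, so rows that repeat a pose let the fingers close. It gives the time, the measured TCP pose, the force, the opening and the grip force at its end, in the units of the state.
- observe(): the state, without advancing time (a new reading comes with each control period).
- capture(name): name is "scene" or "top" or "wrist"; returns a dict with "color" (400x640x3 uint8, blue, green, red), "intrinsics" (3x3 intrinsics, pixels), "xyz" and "orientation" of the camera in the world; the wrist camera has in their place "tool_from_camera" (4x4, takes a point from camera to tool coordinates, whose origin is the TCP and whose axes are the flange's). Camera axes: x right, y up, looking along -z (the intrinsics and any distortion apply to the point x, -y, -z); pixel columns grow to the right and rows downward; lengths in m; the calibration is good to about 2 mm. A picture is of the moment at which its call begins: read the wrist's pose just before it. There is no depth.
- finish_job(): hands the job in; it is judged then, once.
The state is a dict: "t": time; "q": joint angles; "qvel": joint speeds; "joint_torque": joint torques, N m; "tool_pos": TCP position; "tcp_rot": TCP orientation; "ft_force": force on the tool from outside, world axes, zero at the start; "ft_torque": the same for the moment, N m; "finger_gap": finger opening in m; "finger_force": force on a finger pad.
Only numpy, scipy, OpenCV 4.12 (cv2) and the standard library are available. Lean on these libraries where they do the work, as an engineer would, in place of code of your own. Each camera call takes 0.05 s, during which the arm holds its last target. There are 200 camera calls.

## Working session

There is one attempt and no reset: what is moved stays moved. The work goes in short steps, Python scripts to look and compute and a shell command to move; the robot and the scene stay as the last step left them, time stands still between calls to the robot, and variables do not carry over. Pictures are saved under pics/ and viewed, at most 10 in all, crops included, and the job is handed in when it is done.

```bash
mkdir -p pics; ls
cat > h.py <<'E'
from workcell import *
import numpy as np, cv2, json
from scipy.spatial.transform import Rotation as R
def snap(cam,name):
    s=observe(); c=capture(cam); cv2.imwrite('pics/'+name+'.png',c['color'])
    T=np.eye(4)
    if cam=='wrist':
        W=np.eye(4); q=s['tcp_rot']; W[:3,:3]=R.from_quat([q[1],q[2],q[3],q[0]]).as_matrix(); W[:3,3]=s['tool_pos']
        T=W@np.array(c['tool_from_camera'])
    else:
        q=c['orientation']; T[:3,:3]=R.from_quat([q[1],q[2],q[3],q[0]]).as_matrix(); T[:3,3]=c['xyz']
    d={k:np.array(v).tolist() for k,v in c.items() if k in('distortion','intrinsics')}
    d['T']=T.tolist(); json.dump(d,open('pics/'+name+'.json','w')); print([k for k in c],T[:3,3].round(3)); return c
def ray(name,u,v):
    d=json.load(open('pics/'+name+'.json')); K=np.array(d['intrinsics']);T=np.array(d['T'])
    p=cv2.undistortPoints(np.array([[[u,v]]],float),K,np.array(d['distortion']) if 'distortion' in d else None)[0,0]
    return T[:3,3],T[:3,:3]@np.array([p[0],-p[1],-1])
def at(name,u,v,z):
    o,d=ray(name,u,v); return (o+d*(z-o[2])/d[2])
def tri(n1,p1,n2,p2):
    o1,d1=ray(n1,*p1);o2,d2=ray(n2,*p2)
    t=np.linalg.lstsq(np.c_[d1,-d2],o2-o1,rcond=None)[0]
    a,b=o1+t[0]*d1,o2+t[1]*d2; return (a+b)/2,np.linalg.norm(a-b)
def tool(p):
    """world point -> tool mm"""
    s=observe();q=s['tcp_rot'];return (R.from_quat([q[1],q[2],q[3],q[0]]).inv().apply(np.array(p)-s['tool_pos'])*1000).round(1)
E
python3 - <<'E'
from h import *
c=snap('scene','s1');print(c.get('distortion'),c['intrinsics']);snap('top','t1');snap('wrist','w1');s=observe();print(s['t'],s['tool_pos'],s['tcp_rot'])
E
```

```text
pics
['color', 'intrinsics', 'xyz', 'orientation'] [ 0.74  -0.856  0.793]
None [[368.91491171   0.         320.31449231]
 [  0.         368.91491171 202.4617267 ]
 [  0.           0.           1.        ]]
['color', 'intrinsics', 'xyz', 'orientation'] [ 0.417 -0.017  1.393]
['color', 'intrinsics', 'tool_from_camera'] [0.181 0.654 0.372]
0.15 [0.2457974 0.6285112 0.2307228] [-1.02495275e-04  1.85321591e-01  9.82677820e-01 -4.46424823e-04]
```

View pics/t1.png

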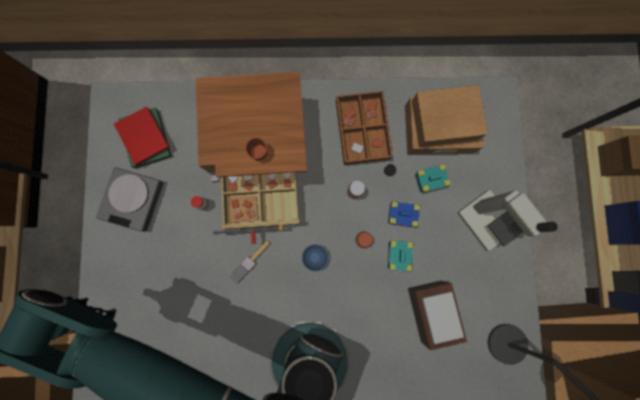

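View pics/s1.png

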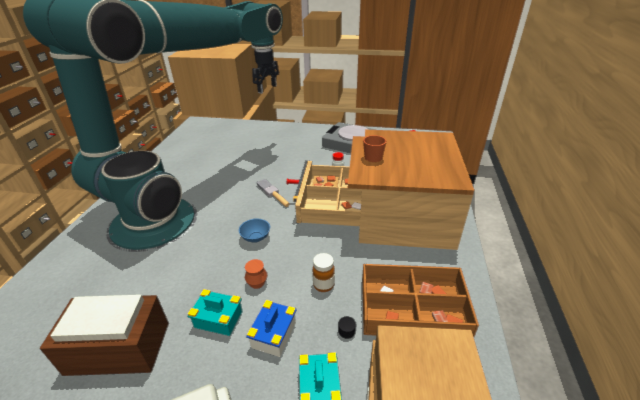

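The top view shows the blue box at (405,214), the pot at (365,240), the jar at (357,189), the drawer opening toward the robot around (262,200), and the red knob at (254,238). I'll take an enlarged crop for precise values.

Run:
```python
from h import *
i=cv2.imread('pics/t1.png')
a=cv2.resize(i[160:260,190:310],None,fx=5,fy=5,interpolation=cv2.INTER_CUBIC)
cv2.imwrite('pics/c1.png',a)
h=cv2.cvtColor(i,cv2.COLOR_BGR2HSV)
def blobs(lo,hi,roi,m=4):
    x0,y0,x1,y1=roi
    k=cv2.inRange(h[y0:y1,x0:x1],lo,hi);n,_,st,ce=cv2.connectedComponentsWithStats(k)
    return [(ce[j]+[x0,y0],st[j,4]) for j in range(1,n) if st[j,4]>=m]
print('base',at('t1',310,380,0))
for c,a_ in blobs((20,120,90),(35,255,255),(380,190,430,240)): print('yel',c,a_,at('t1',*c,.056))
for c,a_ in blobs((105,120,50),(125,255,255),(380,190,430,240)): print('blue',c,a_,at('t1',*c,.055))
for c,a_ in blobs((0,150,80),(8,255,255),(240,225,270,250)): print('knob',c,a_,at('t1',*c,.085))
for n,p,z in[('pot',(365,240),.07),('jar',(357,189),.095),('vial',(198,202),.085),('bowl',(316,257),.04),('loupe',(390,170),.03),('cabL',(197,171),.22),('cabR',(305,171),.22),('backL',(197,78),.22),('backR',(299,73),.22),('urn',(258,149),.28)]: print(n,at('t1',*p,z).round(3))
```

```text
base [-0.06687021 -0.00194055  0.        ]
yel [393.8 204. ] 10 [ 0.56017763 -0.31976183  0.056     ]
yel [416.5 207. ] 12 [ 0.54771562 -0.40258493  0.056     ]
yel [392.38461538 220.38461538] 13 [ 0.50016709 -0.31195907  0.056     ]
yel [414.81818182 223.45454545] 11 [ 0.48757154 -0.39335224  0.056     ]
blue [404.08009153 213.86727689] 437 [ 0.52334505 -0.3560598   0.055     ]
knob [252.89285714 237.21428571] 28 [0.44723652 0.19154264 0.085     ]
pot [ 0.431 -0.208  0.07 ]
jar [ 0.612 -0.182  0.095]
vial [0.576 0.388 0.085]
bowl [ 0.373 -0.031  0.04 ]
loupe [ 0.692 -0.317  0.03 ]
cabL [0.661 0.352 0.22 ]
cabR [0.655 0.002 0.22 ]
backL [0.978 0.358 0.22 ]
backR [0.99  0.017 0.22 ]
urn [0.715 0.145 0.28 ]
```

View pics/c1.png

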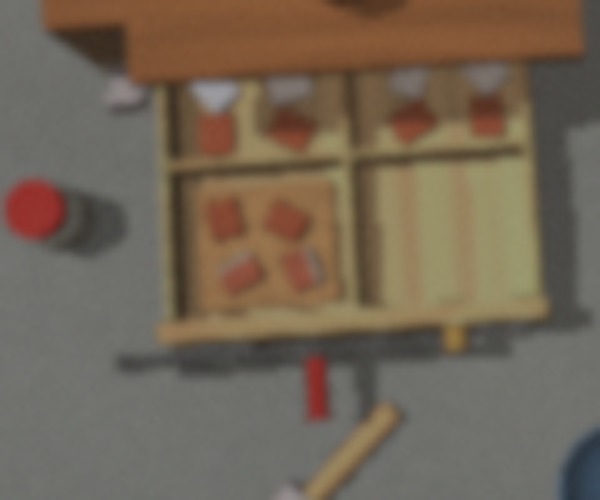

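The crop shows the drawer front's top edge from (221.6,227) to (299,221.6), with the empty bay bounded by the divider near crop (357,160–310) and the right wall at (530,150–300). The brass pivot is at crop (455,338), and the knob runs from crop (316,357) to (317,418).

Run:
```python
from h import *
P=lambda u,v,z:at('t1',190+u/5-.4,160+v/5-.4,z)
for n,u,v,z in[('frontTL near',160,342,.105),('frontTR near',548,315,.105),('frontTL in',160,325,.105),('frontTR in',548,298,.105),('div bay near',360,305,.09),('div bay far',352,160,.09),('wall R far',525,155,.09),('wall R near',537,300,.09),('backwall top L bay',352,155,.09),('bar L',118,362,.087),('bar R',512,348,.087),('pivot',455,338,.08),('knobroot',316,357,.085),('knobcap',317,418,.085),('cornR',583,52,.22),('cornL',130,80,.22),('faceL',45,25,.22)]: print(n,P(u,v,z).round(4)[:2])
```

```text
frontTL near [0.4807 0.2977]
frontTR near [0.495  0.0263]
frontTL in [0.4926 0.2979]
frontTR in [0.5069 0.0262]
div bay near [0.5052 0.16  ]
div bay far [0.6093 0.1657]
wall R far [0.6108 0.0418]
wall R near [0.5066 0.0345]
backwall top L bay [0.6129 0.1657]
bar L [0.468  0.3316]
bar R [0.4731 0.0527]
pivot [0.4812 0.0937]
knobroot [0.4692 0.1919]
knobcap [0.4262 0.1911]
cornR [ 0.6585 -0.0024]
cornL [0.6448 0.2912]
faceL [0.6821 0.3469]
```

Geometry agrees with the given sizes: tab spacing is 84×60, drawer front 272, bay 105×125. Next I move above the box.

```bash
python3 -m pendant '[{"x":-309,"y":-409,"z":15,"wz":0.7,"claw":1},{"x":-309,"y":-409,"z":15,"wz":0.7,"claw":1},{"x":-309,"y":-409,"z":15,"wz":0.7,"claw":1},{"x":-309,"y":-409,"z":15,"wz":0.7,"claw":1},{"x":-309,"y":-409,"z":15,"wz":0.7,"claw":1},{"x":-309,"y":-409,"z":15,"wz":0.7,"claw":1},{"x":-309,"y":-409,"z":15,"wz":0.7,"claw":1},{"x":-309,"y":-409,"z":15,"wz":0.7,"claw":1},{"x":-309,"y":-409,"z":15,"wz":0.7,"claw":1},{"x":-309,"y":-409,"z":15,"wz":0.7,"claw":1}]'
python3 - <<'E'
from h import *
print(tool((.524,-.357,.2)),observe()['tcp_rot'],observe()['t'])
E
```

```text
[-618.  -816.5   31.4] [-1.02495275e-04  1.85321591e-01  9.82677820e-01 -4.46424823e-04] 0.15schema error: expected keys x, y, z, wx, wy, wz, claw
```

```bash
python3 -m pendant '[{"x":-309,"y":-409,"z":15,"wx":0,"wy":0,"wz":0.7,"claw":1},{"x":-309,"y":-409,"z":15,"wx":0,"wy":0,"wz":0.7,"claw":1},{"x":-309,"y":-409,"z":15,"wx":0,"wy":0,"wz":0.7,"claw":1},{"x":-309,"y":-409,"z":15,"wx":0,"wy":0,"wz":0.7,"claw":1},{"x":-309,"y":-409,"z":15,"wx":0,"wy":0,"wz":0.7,"claw":1},{"x":-309,"y":-409,"z":15,"wx":0,"wy":0,"wz":0.7,"claw":1},{"x":-309,"y":-409,"z":15,"wx":0,"wy":0,"wz":0.7,"claw":1},{"x":-309,"y":-409,"z":15,"wx":0,"wy":0,"wz":0.7,"claw":1},{"x":-309,"y":-409,"z":15,"wx":0,"wy":0,"wz":0.7,"claw":1},{"x":-309,"y":-409,"z":15,"wx":0,"wy":0,"wz":0.7,"claw":1}]'
cat >> h.py <<'E'
def go(p,yaw=None):
    s=observe();q=s['tcp_rot'];M=R.from_quat([q[1],q[2],q[3],q[0]]).as_matrix();y=np.arctan2(M[1,1],M[0,1])
    print('t',round(s['t'],2),'pos',np.round(s['tool_pos'],4),'z',M[:,2].round(3),'yaw',y.round(3),'shift',tool(p),'wz',None if yaw is None else round(y-yaw,3),'F',np.round(s['ft_force'],1),'gap',round(s['finger_gap'],4))
E
python3 -c "
from h import *
go((.524,-.357,.2),-.15)"
```

```text
t: 1.15
tool_pos: [0.3811, 0.1457, 0.2167]
tcp_rot: [0.0, 0.511, 0.86, 0.0]
ft_force: [1.2, 1.1, 0.5]
finger_gap: 0.0001
finger_force: 0.0
t 1.15 pos [0.3811 0.1457 0.2167] z [ 0.001  0.    -1.   ] yaw 0.498 shift [-509.8 -114.8   16.7] wz 0.648 F [1.2 1.1 0.5] gap 0.0001
```

```bash
python3 -m pendant '[{"x":-495,"y":-115,"z":17,"wx":0,"wy":0,"wz":0.65,"claw":1},{"x":-495,"y":-115,"z":17,"wx":0,"wy":0,"wz":0.65,"claw":1},{"x":-495,"y":-115,"z":17,"wx":0,"wy":0,"wz":0.65,"claw":1},{"x":-495,"y":-115,"z":17,"wx":0,"wy":0,"wz":0.65,"claw":1},{"x":-495,"y":-115,"z":17,"wx":0,"wy":0,"wz":0.65,"claw":1},{"x":-495,"y":-115,"z":17,"wx":0,"wy":0,"wz":0.65,"claw":1},{"x":-495,"y":-115,"z":17,"wx":0,"wy":0,"wz":0.65,"claw":1},{"x":-495,"y":-115,"z":17,"wx":0,"wy":0,"wz":0.65,"claw":1},{"x":-495,"y":-115,"z":17,"wx":0,"wy":0,"wz":0.65,"claw":1},{"x":-495,"y":-115,"z":17,"wx":0,"wy":0,"wz":0.65,"claw":1}]'
python3 - <<'E'
from h import *
c=snap('wrist','w2');i=c['color']
h=cv2.cvtColor(i,cv2.COLOR_BGR2HSV)
k=cv2.inRange(h,(20,120,90),(35,255,255));n,_,st,ce=cv2.connectedComponentsWithStats(k)
for j in range(1,n):
    if st[j,4]>40: print(ce[j].round(1),st[j],at('w2',*ce[j],.059).round(4))
go((.524,-.357,.2),-.15)
E
```

```text
t: 2.15
tool_pos: [0.5144, -0.3364, 0.1996]
tcp_rot: [-0.0, 0.759, 0.651, 0.0]
ft_force: [0.5, 1.3, 1.1]
finger_gap: 0.0001
finger_force: 0.0
['color', 'intrinsics', 'tool_from_camera'] [ 0.526 -0.267  0.341]
[300.9 156.7] [291 145  21  24 477] [ 0.5033 -0.3123  0.059 ]
[375.  156.7] [364 145  23  24 455] [ 0.5624 -0.3213  0.059 ]
[200.3 170.2] [187 159  28  23 533] [ 0.4205 -0.3108  0.059 ]
[102.5 176.7] [ 87 166  32  23 580] [ 0.3401 -0.304   0.059 ]
[211.7 237.4] [199 227  26  22 478] [ 0.4157 -0.3697  0.059 ]
[119.  243.2] [105 233  29  21 507] [ 0.3352 -0.3628  0.059 ]
[299.3 244.8] [293 238  20  15 183] [ 0.4891 -0.3879  0.059 ]
[370.6 249.6] [361 239  21  22 424] [ 0.5497 -0.4018  0.059 ]
[518.6 252. ] [506 239  26  27 464] [ 0.677  -0.4237  0.059 ]
[452.9 275.4] [441 263  25  26 426] [ 0.6193 -0.4378  0.059 ]
[539.1 325.6] [527 314  25  24 417] [ 0.6962 -0.5022  0.059 ]
t 2.2 pos [ 0.5151 -0.3417  0.1978] z [-0.002 -0.001 -1.   ] yaw -0.154 shift [-13.8  11.2  -2.2] wz -0.004 F [-5.1 -1.8 -2.3] gap 0.0
```

View pics/w2.png

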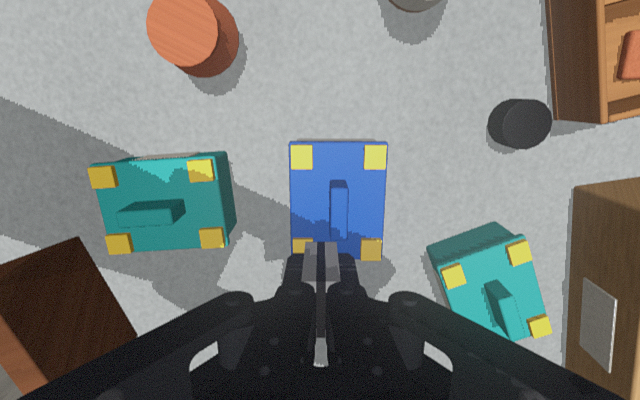

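The wrist view shows the blue box straight ahead, with three tabs clearly visible at (301,157), (375,157) and (371,250). That puts its centre at (0.526,−0.357) with yaw −0.152. The tool is aligned with the box, so I press tabs 1 and 2 first.

```bash
python3 -m pendant '[{"x":29,"y":-19,"z":45,"wx":0,"wy":0,"wz":0,"claw":1},{"x":29,"y":-19,"z":90,"wx":0,"wy":0,"wz":0,"claw":1},{"x":29,"y":-19,"z":125,"wx":0,"wy":0,"wz":0,"claw":1},{"x":29,"y":-19,"z":138,"wx":0,"wy":0,"wz":0,"claw":1},{"x":29,"y":-19,"z":144,"wx":0,"wy":0,"wz":0,"claw":1},{"x":29,"y":-19,"z":148,"wx":0,"wy":0,"wz":0,"claw":1},{"x":29,"y":-19,"z":149,"wx":0,"wy":0,"wz":0,"claw":1},{"x":29,"y":-19,"z":149,"wx":0,"wy":0,"wz":0,"claw":1}]'
```

```text
t: 3.0
tool_pos: [0.5009, -0.3032, 0.0539]
tcp_rot: [0.001, 0.759, 0.651, 0.0]
ft_force: [-6.2, 4.8, 10.7]
finger_gap: 0.0002
finger_force: 5.2
```

```bash
python3 -m pendant '[{"x":0,"y":0,"z":-20,"wx":0,"wy":0,"wz":0,"claw":1},{"x":0,"y":0,"z":-20,"wx":0,"wy":0,"wz":0,"claw":1},{"x":0,"y":0,"z":-20,"wx":0,"wy":0,"wz":0,"claw":1}]'
python3 -c "
from h import *
go((.5025,-.312,.074),-.152)
go((.5619,-.321,.074),-.152)"
```

```text
t: 3.3
tool_pos: [0.5007, -0.3031, 0.0724]
tcp_rot: [0.001, 0.759, 0.651, 0.0]
ft_force: [0.2, 0.1, -0.6]
finger_gap: 0.0001
finger_force: 0.0
t 3.3 pos [ 0.5007 -0.3031  0.0724] z [ 0.002 -0.002 -1.   ] yaw -0.152 shift [-8.5  3.1 -1.5] wz -0.0 F [ 0.2  0.1 -0.6] gap 0.0001
t 3.3 pos [ 0.5007 -0.3031  0.0724] z [ 0.002 -0.002 -1.   ] yaw -0.152 shift [-8.4 63.2 -1.4] wz -0.0 F [ 0.2  0.1 -0.6] gap 0.0001
```

```bash
python3 -m pendant '[{"x":-8,"y":3,"z":0,"wx":0,"wy":0,"wz":0,"claw":1},{"x":-8,"y":3,"z":16,"wx":0,"wy":0,"wz":0,"claw":1},{"x":-8,"y":3,"z":22,"wx":0,"wy":0,"wz":0,"claw":1},{"x":-8,"y":3,"z":22,"wx":0,"wy":0,"wz":0,"claw":1}]'
python3 -m pendant '[{"x":0,"y":0,"z":-24,"wx":0,"wy":0,"wz":0,"claw":1},{"x":0,"y":30,"z":-24,"wx":0,"wy":0,"wz":0,"claw":1},{"x":0,"y":60,"z":-24,"wx":0,"wy":0,"wz":0,"claw":1},{"x":0,"y":60,"z":-12,"wx":0,"wy":0,"wz":0,"claw":1},{"x":0,"y":60,"z":-5,"wx":0,"wy":0,"wz":0,"claw":1},{"x":0,"y":60,"z":-1,"wx":0,"wy":0,"wz":0,"claw":1},{"x":0,"y":60,"z":0,"wx":0,"wy":0,"wz":0,"claw":1},{"x":0,"y":60,"z":0,"wx":0,"wy":0,"wz":0,"claw":1}]'
python3 -m pendant '[{"x":0,"y":0,"z":-24,"wx":0,"wy":0,"wz":0,"claw":1},{"x":-41,"y":0,"z":-24,"wx":0,"wy":0,"wz":0,"claw":1},{"x":-82,"y":0,"z":-24,"wx":0,"wy":0,"wz":0,"claw":1},{"x":-82,"y":0,"z":-12,"wx":0,"wy":0,"wz":0,"claw":1},{"x":-82,"y":0,"z":-5,"wx":0,"wy":0,"wz":0,"claw":1},{"x":-82,"y":0,"z":-1,"wx":0,"wy":0,"wz":0,"claw":1},{"x":-82,"y":0,"z":0,"wx":0,"wy":0,"wz":0,"claw":1},{"x":-82,"y":0,"z":0,"wx":0,"wy":0,"wz":0,"claw":1}]'
python3 -m pendant '[{"x":0,"y":0,"z":-24,"wx":0,"wy":0,"wz":0,"claw":1},{"x":0,"y":-30,"z":-40,"wx":0,"wy":0,"wz":0,"claw":1},{"x":0,"y":-60,"z":-24,"wx":0,"wy":0,"wz":0,"claw":1},{"x":0,"y":-60,"z":-12,"wx":0,"wy":0,"wz":0,"claw":1},{"x":0,"y":-60,"z":-5,"wx":0,"wy":0,"wz":0,"claw":1},{"x":0,"y":-60,"z":-1,"wx":0,"wy":0,"wz":0,"claw":1},{"x":0,"y":-60,"z":0,"wx":0,"wy":0,"wz":0,"claw":1},{"x":0,"y":-60,"z":0,"wx":0,"wy":0,"wz":0,"claw":1}]'
```

```text
t: 3.7
tool_pos: [0.5028, -0.3123, 0.0534]
tcp_rot: [0.002, 0.759, 0.651, 0.0]
ft_force: [-19.8, 9.4, 59.8]
finger_gap: 0.0001
finger_force: 30.0
t: 4.5
tool_pos: [0.5626, -0.3201, 0.0535]
tcp_rot: [0.002, 0.759, 0.651, 0.002]
ft_force: [-5.9, 14.0, 49.8]
finger_gap: 0.0002
finger_force: 24.7
t: 5.3
tool_pos: [0.5496, -0.4029, 0.0538]
tcp_rot: [0.004, 0.759, 0.651, -0.0]
ft_force: [-9.4, -5.5, 42.8]
finger_gap: 0.0
finger_force: 21.2
t: 6.1
tool_pos: [0.4883, -0.392, 0.0535]
tcp_rot: [-0.001, 0.759, 0.651, -0.001]
ft_force: [-41.0, 19.7, 64.2]
finger_gap: 0.0003
finger_force: 32.7
```

All four tabs bottomed out at z≈0.0535. I'll lift, open the fingers, and check box pose.

```bash
python3 -m pendant '[{"x":0,"y":0,"z":-30,"wx":0,"wy":0,"wz":0,"claw":1},{"x":0,"y":10,"z":-70,"wx":0,"wy":0,"wz":0,"claw":0},{"x":-20,"y":30,"z":-110,"wx":0,"wy":0,"wz":0,"claw":0},{"x":-20,"y":30,"z":-110,"wx":0,"wy":0,"wz":0,"claw":0},{"x":-20,"y":30,"z":-110,"wx":0,"wy":0,"wz":0,"claw":0},{"x":-20,"y":30,"z":-110,"wx":0,"wy":0,"wz":0,"claw":0}]'
python3 - <<'E'
from h import *
c=snap('wrist','w3');i=c['color']
h=cv2.cvtColor(i,cv2.COLOR_BGR2HSV)
k=cv2.inRange(h,(20,120,90),(35,255,255));n,_,st,ce=cv2.connectedComponentsWithStats(k)
for j in range(1,n):
    if st[j,4]>40: print(ce[j].round(1),st[j],at('w3',*ce[j],.054).round(4))
go((.526,-.357,.06),-.152)
E
```

```text
t: 6.7
tool_pos: [0.5157, -0.4155, 0.1569]
tcp_rot: [-0.001, 0.759, 0.652, -0.0]
ft_force: [0.2, 0.2, -0.6]
finger_gap: 0.0423
finger_force: 0.0
['color', 'intrinsics', 'tool_from_camera'] [ 0.528 -0.346  0.299]
[270.   50.8] [262  32  28  32 171] [ 0.4992 -0.3144  0.054 ]
[147.6  65.4] [129  50  38  31 963] [ 0.4187 -0.311   0.054 ]
[23.6 74.5] [   3   60   42   30 1028] [ 0.3366 -0.3042  0.054 ]
[165.2 157.1] [148 144  35  27 786] [ 0.4136 -0.3712  0.054 ]
[ 49.4 164.8] [ 30 152  39  27 854] [ 0.3316 -0.3643  0.054 ]
[279.3 171.5] [267 159  25  26 619] [ 0.4906 -0.3933  0.054 ]
[364.2 173.6] [352 160  25  25 452] [ 0.5498 -0.4037  0.054 ]
[550.9 176.8] [533 161  34  34 744] [ 0.6802 -0.4259  0.054 ]
[467.7 208.1] [452 192  32  33 683] [ 0.6212 -0.4405  0.054 ]
[573.  273.9] [558 259  31  31 684] [ 0.6992 -0.5061  0.054 ]
[498.7 295.7] [482 286  30  24 326] [ 0.6425 -0.5167  0.054 ]
t 6.75 pos [ 0.5156 -0.4154  0.1569] z [-0.002  0.002 -1.   ] yaw -0.152 shift [59.2  1.7 97. ] wz 0.0 F [ 0.2  0.2 -0.8] gap 0.0429
```

View pics/w3.png

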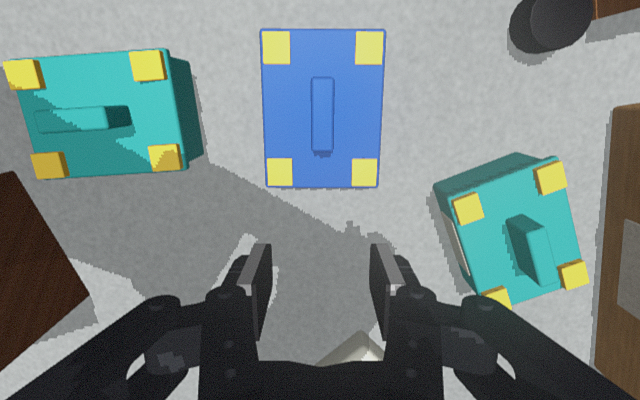

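The box hasn't moved, and all four tabs look flush with the lid (corner tabs at pixels (276,48), (370,48), (279,172), (364,174)). I'll grasp the ridge next.

```bash
python3 -m pendant '[{"x":30,"y":2,"z":0,"wx":0,"wy":0,"wz":0.01,"claw":0},{"x":59,"y":2,"z":0,"wx":0,"wy":0,"wz":0.01,"claw":0},{"x":59,"y":2,"z":40,"wx":0,"wy":0,"wz":0.01,"claw":0},{"x":59,"y":2,"z":75,"wx":0,"wy":0,"wz":0.01,"claw":0},{"x":59,"y":2,"z":96,"wx":0,"wy":0,"wz":0.01,"claw":0},{"x":59,"y":2,"z":96,"wx":0,"wy":0,"wz":0.01,"claw":0.6},{"x":59,"y":2,"z":96,"wx":0,"wy":0,"wz":0.01,"claw":1},{"x":59,"y":2,"z":96,"wx":0,"wy":0,"wz":0.01,"claw":1},{"x":59,"y":2,"z":96,"wx":0,"wy":0,"wz":0.01,"claw":1},{"x":59,"y":2,"z":96,"wx":0,"wy":0,"wz":0.01,"claw":1}]'
python3 -m pendant '[{"x":0,"y":0,"z":-20,"wx":0,"wy":0,"wz":0,"claw":1},{"x":0,"y":0,"z":-60,"wx":0,"wy":0,"wz":0,"claw":1},{"x":0,"y":0,"z":-100,"wx":0,"wy":0,"wz":0,"claw":1},{"x":0,"y":0,"z":-120,"wx":0,"wy":0,"wz":0,"claw":1},{"x":0,"y":0,"z":-120,"wx":0,"wy":0,"wz":0,"claw":1},{"x":0,"y":0,"z":-120,"wx":0,"wy":0,"wz":0,"claw":1}]'
python3 -c "
from h import *
go((.51,.0,.18),.05);go((.545,.1,.18),.05)"
```

```text
t: 7.75
tool_pos: [0.527, -0.3585, 0.0637]
tcp_rot: [0.0, 0.762, 0.648, 0.0]
ft_force: [-0.8, 0.2, -3.1]
finger_gap: 0.0128
finger_force: 61.5
t: 8.35
tool_pos: [0.5267, -0.3582, 0.1822]
tcp_rot: [-0.0, 0.762, 0.648, -0.0]
ft_force: [-0.1, -0.8, -4.5]
finger_gap: 0.0127
finger_force: 61.7
t 8.35 pos [ 0.5267 -0.3582  0.1822] z [-0.  0. -1.] yaw -0.162 shift [350.8 -74.2   2.3] wz -0.212 F [-0.1 -0.8 -4.5] gap 0.0127
t 8.35 pos [ 0.5267 -0.3582  0.1822] z [-0.  0. -1.] yaw -0.162 shift [455.2 -55.8   2.3] wz -0.212 F [-0.1 -0.8 -4.5] gap 0.0127
```

```bash
python3 -m pendant '[{"x":20,"y":-3,"z":-5,"wx":0,"wy":0,"wz":-0.02,"claw":1},{"x":50,"y":-7,"z":-10,"wx":0,"wy":0,"wz":-0.05,"claw":1},{"x":95,"y":-12,"z":-10,"wx":0,"wy":0,"wz":-0.08,"claw":1},{"x":140,"y":-18,"z":-10,"wx":0,"wy":0,"wz":-0.11,"claw":1},{"x":185,"y":-24,"z":-10,"wx":0,"wy":0,"wz":-0.14,"claw":1},{"x":230,"y":-30,"z":-10,"wx":0,"wy":0,"wz":-0.17,"claw":1},{"x":275,"y":-35,"z":-10,"wx":0,"wy":0,"wz":-0.2,"claw":1},{"x":320,"y":-40,"z":-10,"wx":0,"wy":0,"wz":-0.21,"claw":1},{"x":345,"y":-43,"z":-10,"wx":0,"wy":0,"wz":-0.21,"claw":1},{"x":355,"y":-45,"z":-10,"wx":0,"wy":0,"wz":-0.21,"claw":1}]'
python3 - <<'E'
from h import *
snap('wrist','w4');snap('top','t2');snap('scene','s2')
a=cv2.resize(cv2.imread('pics/t2.png')[160:260,190:310],None,fx=4,fy=4,interpolation=cv2.INTER_CUBIC)
b=cv2.imread('pics/w4.png');cv2.imwrite('pics/c4.png',b)
go((.558,.1005,.18),.05)
E
```

```text
t: 9.35
tool_pos: [0.5388, 0.0021, 0.1914]
tcp_rot: [-0.001, 0.689, 0.725, -0.001]
ft_force: [-0.3, -0.1, -3.0]
finger_gap: 0.0126
finger_force: 61.5
['color', 'intrinsics', 'tool_from_camera'] [0.536 0.072 0.333]
['color', 'intrinsics', 'xyz', 'orientation'] [ 0.417 -0.017  1.393]
['color', 'intrinsics', 'xyz', 'orientation'] [ 0.74  -0.856  0.793]
t 9.5 pos [ 5.392e-01 -5.000e-04  1.920e-01] z [-0.001 -0.    -1.   ] yaw 0.049 shift [99.9 23.7 12. ] wz -0.001 F [ 0.3 -0.7 -2.9] gap 0.0126
```

View pics/w4.png

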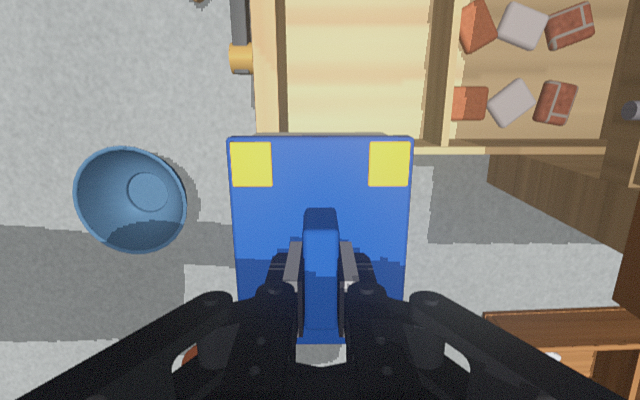

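The box hangs level, with the drawer edges parallel to it. The front's inner edge is at u≈277, the far divider at u≈428 and the right wall at v≈145–153. I'll compare these with the top-view estimate.

Run:
```python
from h import *
for n,u,v,z in[('front in',276,60,.105),('front out',253,60,.105),('far div near edge',428,60,.089),('wallR outer',500,153,.09),('wallR inner',500,145,.09),('pivot',240,58,.08),('knob dummy',238,0,.087)]:
    p=at('w4',u,v,z)
    c,s=np.cos(.05),np.sin(.05); r=p-[.6897,.1744,0]; print(n,p.round(4),'cab',(c*r[0]+s*r[1]).round(4),(-s*r[0]+c*r[1]).round(4))
c,s=np.cos(.05),np.sin(.05); r=np.array([.558,.1005])-[.6897,.1744]; print('bay cab',c*r[0]+s*r[1],-s*r[0]+c*r[1])
for k in('tab',):
    for u,v in((252,164),(389,163)): print(at('w4',u,v,.129+.054))
```

```text
front in [0.5082 0.0908 0.105 ] cab -0.1855 -0.0745
front out [0.4943 0.09   0.105 ] cab -0.1994 -0.0745
far div near edge [0.6044 0.0971 0.089 ] cab -0.0891 -0.0729
wallR outer [0.662  0.0397 0.09  ] cab -0.0344 -0.1331
wallR inner [0.6609 0.0452 0.09  ] cab -0.0352 -0.1276
pivot [0.481  0.0928 0.08  ] cab -0.2125 -0.0711
knob dummy [0.4817 0.1261 0.087 ] cab -0.2102 -0.0378
bay cab -0.13522886990312014 -0.06722538765023967
[0.5082219 0.0419029 0.183    ]
[0.56712196 0.04539677 0.183     ]
```

```bash
python3 -m pendant '[{"x":20,"y":5,"z":0,"wx":0,"wy":0,"wz":0,"claw":1},{"x":55,"y":13,"z":0,"wx":0,"wy":0,"wz":0,"claw":1},{"x":85,"y":20,"z":0,"wx":0,"wy":0,"wz":0,"claw":1},{"x":101,"y":24,"z":0,"wx":0,"wy":0,"wz":0,"claw":1},{"x":101,"y":24,"z":0,"wx":0,"wy":0,"wz":0,"claw":1},{"x":101,"y":24,"z":20,"wx":0,"wy":0,"wz":0,"claw":1},{"x":101,"y":24,"z":20,"wx":0,"wy":0,"wz":0,"claw":1},{"x":101,"y":24,"z":20,"wx":0,"wy":0,"wz":0,"claw":1}]'
python3 - <<'E'
from h import *
snap('wrist','w5');go((.558,.1015,.105),.05)
a=cv2.imread('pics/w5.png');cv2.imwrite('pics/w5c.png',a)
E
```

```text
t: 10.3
tool_pos: [0.5587, 0.1002, 0.1729]
tcp_rot: [-0.0, 0.69, 0.723, -0.0]
ft_force: [0.1, -0.2, -2.8]
finger_gap: 0.0124
finger_force: 61.4
['color', 'intrinsics', 'tool_from_camera'] [0.556 0.171 0.315]
t 10.35 pos [0.5589 0.1004 0.1735] z [ 0. -0. -1.] yaw 0.047 shift [ 1.1 -0.9 68.5] wz -0.003 F [-0.4 -0.7 -2.5] gap 0.0122
```

View pics/w5.png

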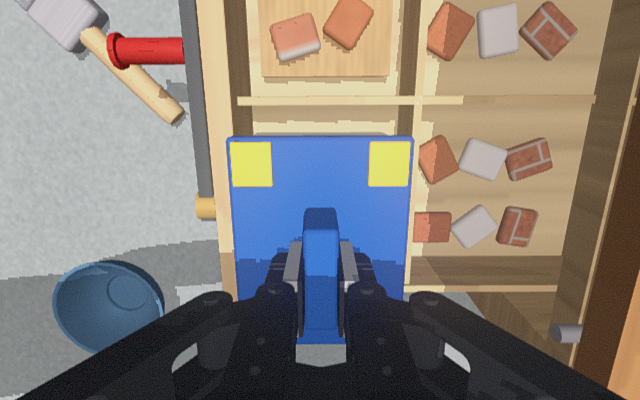

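The box sits over the bay. The left divider's bay side is at v≈104, the right wall's inner side at v≈284, the far divider's near side at u≈413, and the front's inner edge at u≈231; the knob axis lies on v≈50.

Run:
```python
from h import *
for n,u,v,z in[('front in',231,120,.105),('front out',211,120,.105),('far div',414,120,.089),('mid div',330,105,.089),('wallR in',470,284,.089),('pivot',206,207,.08),('knob root',187,50,.083),('knob cap',112,50,.085)]:
    p=at('w5',u,v,z)
    c,s=np.cos(.05),np.sin(.05); r=p-[.6897,.1744,0]; print(n,p.round(4),'cab',(c*r[0]+s*r[1]).round(4),(-s*r[0]+c*r[1]).round(4))
```

```text
front in [0.505  0.1536 0.105 ] cab -0.1855 -0.0116
front out [0.4934 0.153  0.105 ] cab -0.1971 -0.0115
far div [0.6154 0.1577 0.089 ] cab -0.075 -0.013
mid div [0.5625 0.1643 0.089 ] cab -0.1276 -0.0037
wallR in [0.6695 0.0451 0.089 ] cab -0.0267 -0.1281
pivot [0.4801 0.0912 0.08  ] cab -0.2135 -0.0727
knob root [0.4738 0.1924 0.083 ] cab -0.2147 0.0287
knob cap [0.4293 0.1901 0.085 ] cab -0.2593 0.0286
```

Bay measures 110×124, centre (0.563, 0.102). Lowering in and releasing.

```bash
python3 -m pendant '[{"x":1,"y":4,"z":10,"wx":0,"wy":0,"wz":0,"claw":1},{"x":1,"y":4,"z":35,"wx":0,"wy":0,"wz":0,"claw":1},{"x":1,"y":4,"z":55,"wx":0,"wy":0,"wz":0,"claw":1},{"x":1,"y":4,"z":64,"wx":0,"wy":0,"wz":0,"claw":1},{"x":1,"y":4,"z":68,"wx":0,"wy":0,"wz":0,"claw":1},{"x":1,"y":4,"z":69,"wx":0,"wy":0,"wz":0,"claw":1},{"x":1,"y":4,"z":69,"wx":0,"wy":0,"wz":0,"claw":1}]'
```

```text
t: 11.05
tool_pos: [0.5631, 0.1026, 0.1047]
tcp_rot: [0.0, 0.69, 0.724, 0.0]
ft_force: [0.2, -0.1, -3.6]
finger_gap: 0.0125
finger_force: 61.5
```

```bash
python3 -m pendant '[{"x":0,"y":0,"z":1,"wx":0,"wy":0,"wz":0,"claw":1},{"x":0,"y":0,"z":2,"wx":0,"wy":0,"wz":0,"claw":1},{"x":0,"y":0,"z":2,"wx":0,"wy":0,"wz":0,"claw":1}]'
python3 -m pendant '[{"x":0,"y":0,"z":0,"wx":0,"wy":0,"wz":0,"claw":0.4},{"x":0,"y":0,"z":0,"wx":0,"wy":0,"wz":0,"claw":0.3},{"x":0,"y":0,"z":0,"wx":0,"wy":0,"wz":0,"claw":0.3},{"x":0,"y":0,"z":-20,"wx":0,"wy":0,"wz":0,"claw":0.3},{"x":0,"y":0,"z":-60,"wx":0,"wy":0,"wz":0,"claw":0.3},{"x":0,"y":0,"z":-100,"wx":0,"wy":0,"wz":0,"claw":0.3},{"x":0,"y":-30,"z":-130,"wx":0,"wy":0,"wz":0,"claw":0.3},{"x":0,"y":-30,"z":-130,"wx":0,"wy":0,"wz":0,"claw":0.3}]'
python3 - <<'E'
from h import *
c=snap('wrist','w6');i=c['color']
h=cv2.cvtColor(i,cv2.COLOR_BGR2HSV)
k=cv2.inRange(h,(20,120,90),(35,255,255));n,_,st,ce=cv2.connectedComponentsWithStats(k)
for j in range(1,n):
    if st[j,4]>100: print(ce[j].round(1),st[j],at('w6',*ce[j],.096).round(4))
k=cv2.inRange(h,(0,170,60),(6,255,255));n,_,st,ce=cv2.connectedComponentsWithStats(k)
for j in range(1,n):
    if st[j,4]>150: print('red',ce[j].round(1),st[j],at('w6',*ce[j],.083).round(4))
go((.451,.1913,.2),.05)
E
```

```text
t: 11.35
tool_pos: [0.564, 0.1026, 0.1044]
tcp_rot: [0.001, 0.69, 0.724, 0.001]
ft_force: [-1.5, -1.9, 12.1]
finger_gap: 0.0128
finger_force: 63.6
t: 12.15
tool_pos: [0.5323, 0.1013, 0.237]
tcp_rot: [0.002, 0.69, 0.724, 0.002]
ft_force: [0.4, 0.7, 0.4]
finger_gap: 0.0302
finger_force: 0.0
['color', 'intrinsics', 'tool_from_camera'] [0.529 0.171 0.379]
[320.5 133. ] [311 121  21  24 428] [0.5323 0.1422 0.096 ]
[396.4 132.5] [386 121  22  24 508] [0.5923 0.1455 0.096 ]
[321.5 229.1] [312 219  20  21 415] [0.5371 0.0609 0.096 ]
[390.8 228.6] [381 219  21  21 404] [0.5964 0.0641 0.096 ]
red [216.5  62.9] [192  50  58  27 864] [0.4483 0.1913 0.083 ]
t 12.2 pos [0.5327 0.1012 0.2345] z [ 0.004  0.001 -1.   ] yaw 0.048 shift [ 93.9 -77.4  34.2] wz -0.002 F [ 0.1  0.1 -1.4] gap 0.0301
```

View pics/w6.png

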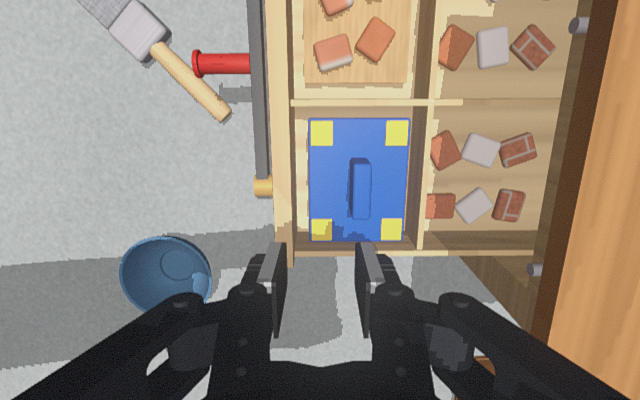

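The box stands flat at (0.5645,0.103), 1–2 mm from the bay centre. The knob is visible at (217,63). Next I turn the wrist so the pads can close left-right on the knob.

```bash
python3 -c "
from h import *
go((.40,.188,.22),1.62)"
```

```text
t 12.2 pos [0.5327 0.1012 0.2345] z [ 0.004  0.001 -1.   ] yaw 0.048 shift [  93.1 -128.5   14. ] wz -1.572 F [ 0.1  0.1 -1.4] gap 0.0301
```

```bash
python3 -m pendant '[{"x":20,"y":-25,"z":3,"wx":0,"wy":0,"wz":-0.15,"claw":0},{"x":40,"y":-50,"z":6,"wx":0,"wy":0,"wz":-0.3,"claw":0},{"x":60,"y":-80,"z":9,"wx":0,"wy":0,"wz":-0.45,"claw":0},{"x":80,"y":-105,"z":12,"wx":0,"wy":0,"wz":-0.6,"claw":0},{"x":93,"y":-128,"z":14,"wx":0,"wy":0,"wz":-0.75,"claw":0},{"x":93,"y":-128,"z":14,"wx":0,"wy":0,"wz":-0.9,"claw":0},{"x":93,"y":-128,"z":14,"wx":0,"wy":0,"wz":-1.05,"claw":0},{"x":93,"y":-128,"z":14,"wx":0,"wy":0,"wz":-1.2,"claw":0},{"x":93,"y":-128,"z":14,"wx":0,"wy":0,"wz":-1.35,"claw":0},{"x":93,"y":-128,"z":14,"wx":0,"wy":0,"wz":-1.5,"claw":0}]'
python3 -m pendant '[{"x":0,"y":0,"z":0,"wx":0,"wy":0,"wz":-0.07,"claw":0},{"x":0,"y":0,"z":0,"wx":0,"wy":0,"wz":-0.07,"claw":0},{"x":0,"y":0,"z":0,"wx":0,"wy":0,"wz":-0.07,"claw":0}]'
python3 -m pendant '[{"x":0,"y":0,"z":10,"wx":0,"wy":-0.14,"wz":0,"claw":0},{"x":0,"y":0,"z":30,"wx":0,"wy":-0.28,"wz":0,"claw":0},{"x":0,"y":0,"z":50,"wx":0,"wy":-0.42,"wz":0,"claw":0},{"x":0,"y":0,"z":70,"wx":0,"wy":-0.56,"wz":0,"claw":0},{"x":0,"y":0,"z":80,"wx":0,"wy":-0.63,"wz":0,"claw":0},{"x":0,"y":0,"z":80,"wx":0,"wy":-0.63,"wz":0,"claw":0},{"x":0,"y":0,"z":80,"wx":0,"wy":-0.63,"wz":0,"claw":0}]'
python3 - <<'E'
from h import *
c=snap('wrist','w7')
go((.4624,.1918,.0679),1.62);print(observe()['q'])
h=cv2.cvtColor(c['color'],cv2.COLOR_BGR2HSV)
k=cv2.inRange(h,(0,170,60),(6,255,255));n,_,st,ce=cv2.connectedComponentsWithStats(k)
for j in range(1,n):
    if st[j,4]>150: print('red',ce[j].round(1),st[j],at('w7',*ce[j],.081).round(4))
E
```

```text
t: 13.2
tool_pos: [0.4005, 0.1879, 0.2166]
tcp_rot: [-0.001, 0.008, 1.0, -0.0]
ft_force: [0.0, -0.3, -0.3]
finger_gap: 0.0431
finger_force: 0.0
t: 13.5
tool_pos: [0.4005, 0.1878, 0.2171]
tcp_rot: [-0.001, -0.022, 1.0, -0.0]
ft_force: [1.1, -0.1, -0.0]
finger_gap: 0.043
finger_force: 0.0
t: 14.2
tool_pos: [0.4005, 0.1881, 0.1387]
tcp_rot: [0.309, -0.022, 0.951, 0.008]
ft_force: [0.1, 0.5, 0.5]
finger_gap: 0.0428
finger_force: 0.0
['color', 'intrinsics', 'tool_from_camera'] [0.26  0.181 0.211]
t 14.25 pos [0.4009 0.1881 0.1393] z [ 0.588  0.028 -0.809] yaw 1.617 shift [-7.8  0.8 94. ] wz -0.003 F [-0.2  0.2  0.7] gap 0.0425
[ 0.57517471 -0.79536333  2.37338608 -0.35253306  1.03057692 -0.94200596]
red [323.2 224.2] [308 203  31  41 729] [0.4582 0.1922 0.081 ]
red [527.9 301.4] [504 291  48  20 592] [0.5849 0.3988 0.081 ]
red [590.4 332.7] [ 530  309  106   51 3161] [0.6778 0.5238 0.081 ]
```

View pics/w7.png

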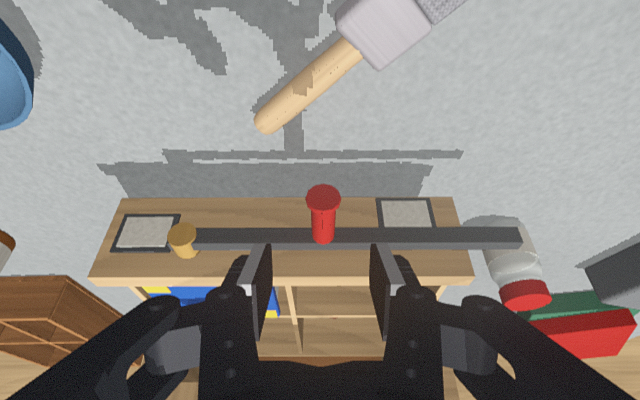

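The knob is centred between the open fingers (cap (323,196), root (323,241)), and the bar is level. Triangulate for confirmation.

Run:
```python
from h import *
print('cap',tri('w6',(194,63.5),'w7',(323,196)));print('root',tri('w6',(250,63.5),'w7',(323,240)))
```

```text
cap (array([0.42949105, 0.19035323, 0.07945989]), np.float64(0.00042133479068147287))
root (array([0.47454518, 0.19249551, 0.08342169]), np.float64(0.0008876583608824263))
```

```bash
python3 -m pendant '[{"x":-7,"y":1,"z":10,"wx":0,"wy":0,"wz":0,"claw":0},{"x":-7,"y":1,"z":40,"wx":0,"wy":0,"wz":0,"claw":0},{"x":-7,"y":1,"z":70,"wx":0,"wy":0,"wz":0,"claw":0},{"x":-7,"y":1,"z":93,"wx":0,"wy":0,"wz":0,"claw":0},{"x":-7,"y":1,"z":93,"wx":0,"wy":0,"wz":0,"claw":0},{"x":-7,"y":1,"z":93,"wx":0,"wy":0,"wz":0,"claw":0.6},{"x":-7,"y":1,"z":93,"wx":0,"wy":0,"wz":0,"claw":1},{"x":-7,"y":1,"z":93,"wx":0,"wy":0,"wz":0,"claw":1},{"x":-7,"y":1,"z":93,"wx":0,"wy":0,"wz":0,"claw":1},{"x":-7,"y":1,"z":93,"wx":0,"wy":0,"wz":0,"claw":1}]'
python3 -c "
from h import *
go((.4624,.1918,.0679),1.62)"
```

```text
t: 15.25
tool_pos: [0.4611, 0.1925, 0.069]
tcp_rot: [0.311, -0.022, 0.95, 0.008]
ft_force: [2.9, 5.0, -1.5]
finger_gap: 0.0142
finger_force: 58.4
t 15.25 pos [0.4611 0.1925 0.069 ] z [ 0.59   0.03  -0.807] yaw 1.619 shift [-0.4 -0.8  1.6] wz -0.001 F [ 2.9  5.  -1.5] gap 0.0142
```

```bash
python3 -m pendant '[{"x":-4,"y":0,"z":-6,"wx":0,"wy":0,"wz":0,"claw":1},{"x":-9,"y":-1,"z":-12,"wx":0,"wy":0,"wz":0,"claw":1},{"x":-13,"y":-2,"z":-18,"wx":0,"wy":0,"wz":0,"claw":1},{"x":-13,"y":-2,"z":-18,"wx":0,"wy":0,"wz":0,"claw":1}]'
python3 -m pendant '[{"x":-10,"y":0,"z":7,"wx":0,"wy":0,"wz":0,"claw":1},{"x":-24,"y":0,"z":18,"wx":0,"wy":0,"wz":0,"claw":1},{"x":-40,"y":0,"z":29,"wx":0,"wy":0,"wz":0,"claw":1},{"x":-56,"y":0,"z":41,"wx":0,"wy":0,"wz":0,"claw":1},{"x":-73,"y":0,"z":53,"wx":0,"wy":0,"wz":0,"claw":1},{"x":-81,"y":0,"z":59,"wx":0,"wy":0,"wz":0,"claw":1},{"x":-81,"y":0,"z":59,"wx":0,"wy":0,"wz":0,"claw":1}]'
python3 - <<'E'
from h import *
go((.4611+.197*.99875,.1925+.197*.05-.002,.091),1.62)
s=observe();r=np.array(s['tool_pos'])-[.4611,.1925,.069];print('fwd',r[0]*.99875+r[1]*.05,'lat',-.05*r[0]+.99875*r[1],s['q'])
E
```

```text
t: 15.65
tool_pos: [0.4612, 0.1902, 0.0917]
tcp_rot: [0.311, -0.022, 0.95, 0.008]
ft_force: [-2.3, 4.9, 2.8]
finger_gap: 0.0138
finger_force: 59.0
t: 16.35
tool_pos: [0.5627, 0.1955, 0.0911]
tcp_rot: [0.311, -0.023, 0.95, 0.008]
ft_force: [1.6, 10.9, 4.2]
finger_gap: 0.0142
finger_force: 59.4
t 16.35 pos [0.5627 0.1955 0.0911] z [ 0.591  0.03  -0.806] yaw 1.619 shift [-76.8   0.3  56.5] wz -0.001 F [ 1.6 10.9  4.2] gap 0.0142
fwd 0.10158006965192036 lat -0.0020889760700548215 [ 0.38655643 -0.30979322  2.16258896 -0.30559279  0.70609898 -1.05773209]
```

```bash
python3 -m pendant '[{"x":-10,"y":0,"z":7,"wx":0,"wy":0,"wz":0,"claw":1},{"x":-24,"y":0,"z":18,"wx":0,"wy":0,"wz":0,"claw":1},{"x":-40,"y":0,"z":29,"wx":0,"wy":0,"wz":0,"claw":1},{"x":-54,"y":0,"z":40,"wx":0,"wy":0,"wz":0,"claw":1},{"x":-65,"y":0,"z":48,"wx":0,"wy":0,"wz":0,"claw":1},{"x":-70,"y":0,"z":51,"wx":0,"wy":0,"wz":0,"claw":1},{"x":-70,"y":0,"z":51,"wx":0,"wy":0,"wz":0,"claw":1}]'
python3 - <<'E'
from h import *
s=observe();r=np.array(s['tool_pos'])-[.4611,.1925,.069];print('fwd',r[0]*.99875+r[1]*.05,'lat',-.05*r[0]+.99875*r[1])
E
python3 -m pendant '[{"x":-4,"y":0,"z":3,"wx":0,"wy":0,"wz":0,"claw":1},{"x":-8,"y":0,"z":6,"wx":0,"wy":0,"wz":0,"claw":1},{"x":-8,"y":0,"z":6,"wx":0,"wy":0,"wz":0,"claw":1}]'
python3 - <<'E'
from h import *
s=observe();r=np.array(s['tool_pos'])-[.4611,.1925,.069];print('fwd',r[0]*.99875+r[1]*.05,'lat',-.05*r[0]+.99875*r[1])
E
```

```text
t: 17.05
tool_pos: [0.6488, 0.1999, 0.0913]
tcp_rot: [0.311, -0.023, 0.95, 0.008]
ft_force: [1.4, 11.1, 3.3]
finger_gap: 0.0143
finger_force: 59.3
fwd 0.18785919202297896 lat -0.001997430821873006
t: 17.35
tool_pos: [0.6585, 0.2004, 0.0912]
tcp_rot: [0.311, -0.023, 0.95, 0.008]
ft_force: [2.0, 10.5, 4.1]
finger_gap: 0.014
finger_force: 59.3
fwd 0.19750544210521692 lat -0.0019410507977441638
```

```bash
python3 -m pendant '[{"x":-2,"y":0,"z":2,"wx":0,"wy":0,"wz":0,"claw":1},{"x":-3,"y":0,"z":2,"wx":0,"wy":0,"wz":0,"claw":1},{"x":-3,"y":0,"z":2,"wx":0,"wy":0,"wz":0,"claw":1}]'
python3 -m pendant '[{"x":-2,"y":0,"z":2,"wx":0,"wy":0,"wz":0,"claw":1},{"x":-3,"y":0,"z":2,"wx":0,"wy":0,"wz":0,"claw":1},{"x":-3,"y":0,"z":2,"wx":0,"wy":0,"wz":0,"claw":1}]'
python3 - <<'E'
from h import *
s=observe();r=np.array(s['tool_pos'])-[.4611,.1925,.069];print('fwd',r[0]*.99875+r[1]*.05,'lat',-.05*r[0]+.99875*r[1])
snap('scene','s3');cv2.imwrite('pics/s3c.png',cv2.resize(cv2.imread('pics/s3.png')[110:240,270:470],None,fx=4,fy=4))
E
```

```text
t: 17.65
tool_pos: [0.661, 0.2007, 0.0906]
tcp_rot: [0.31, -0.023, 0.95, 0.008]
ft_force: [-7.7, 11.6, 4.1]
finger_gap: 0.014
finger_force: 59.9
t: 17.95
tool_pos: [0.6615, 0.2013, 0.0871]
tcp_rot: [0.306, -0.023, 0.952, 0.008]
ft_force: [-37.0, 19.1, 2.4]
finger_gap: 0.014
finger_force: 62.5
fwd 0.2005505239297944 lat -0.0012784240135359712
['color', 'intrinsics', 'xyz', 'orientation'] [ 0.74  -0.856  0.793]
```

The drawer is at its stop: 200.5 mm of travel, as measured beforehand, with −37 N along x. I'll lower the bar into the notch while keeping a light push.

```bash
python3 -m pendant '[{"x":2,"y":0,"z":0,"wx":0,"wy":0,"wz":0,"claw":1},{"x":6,"y":1,"z":5,"wx":0,"wy":0,"wz":0,"claw":1},{"x":10,"y":1,"z":10,"wx":0,"wy":0,"wz":0,"claw":1},{"x":13,"y":2,"z":14,"wx":0,"wy":0,"wz":0,"claw":1},{"x":14,"y":2,"z":16,"wx":0,"wy":0,"wz":0,"claw":1},{"x":14,"y":2,"z":16,"wx":0,"wy":0,"wz":0,"claw":1}]'
python3 - <<'E'
from h import *
s=observe();r=np.array(s['tool_pos'])-[.4611,.1925,.069];print('fwd',r[0]*.99875+r[1]*.05,'lat',-.05*r[0]+.99875*r[1],r[2])
E
```

```text
t: 18.6
tool_pos: [0.6612, 0.2028, 0.0685]
tcp_rot: [0.309, -0.023, 0.951, 0.008]
ft_force: [-31.5, 12.7, 12.4]
finger_gap: 0.0139
finger_force: 65.6
fwd 0.20036013149196402 lat 0.0002971838281893204 -0.0005116656020532628
```

```bash
python3 -m pendant '[{"x":2,"y":0,"z":-2,"wx":0,"wy":0,"wz":0,"claw":1},{"x":2,"y":0,"z":-2,"wx":0,"wy":0,"wz":0,"claw":0.3},{"x":2,"y":0,"z":-2,"wx":0,"wy":0,"wz":0,"claw":0},{"x":2,"y":0,"z":-2,"wx":0,"wy":0,"wz":0,"claw":0},{"x":2,"y":0,"z":-15,"wx":0,"wy":0,"wz":0,"claw":0},{"x":2,"y":0,"z":-40,"wx":0,"wy":0,"wz":0,"claw":0},{"x":2,"y":0,"z":-80,"wx":0,"wy":0,"wz":0,"claw":0},{"x":2,"y":0,"z":-120,"wx":0,"wy":0,"wz":0,"claw":0},{"x":2,"y":0,"z":-150,"wx":0,"wy":0,"wz":0,"claw":0},{"x":2,"y":0,"z":-150,"wx":0,"wy":0,"wz":0,"claw":0}]'
python3 -m pendant '[{"x":0,"y":0,"z":0,"wx":0,"wy":0,"wz":0,"claw":0},{"x":0,"y":0,"z":0,"wx":0,"wy":0,"wz":0,"claw":0}]'
python3 - <<'E'
from h import *
snap('wrist','w8');snap('top','t3')
E
```

```text
t: 19.6
tool_pos: [0.5721, 0.1973, 0.194]
tcp_rot: [0.313, -0.022, 0.95, 0.009]
ft_force: [-0.1, -0.1, -0.2]
finger_gap: 0.0428
finger_force: 0.0
t: 19.8
tool_pos: [0.5725, 0.1968, 0.1874]
tcp_rot: [0.309, -0.022, 0.951, 0.007]
ft_force: [0.5, 0.4, -0.2]
finger_gap: 0.0429
finger_force: 0.0
['color', 'intrinsics', 'tool_from_camera'] [0.433 0.19  0.26 ]
['color', 'intrinsics', 'xyz', 'orientation'] [ 0.417 -0.017  1.393]
```

View pics/w8.png

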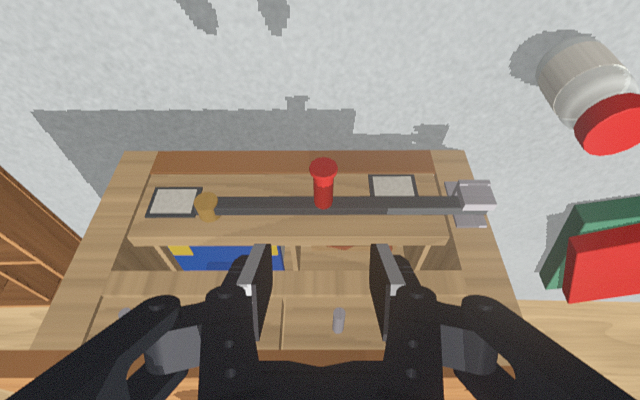

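The bar lies level with its end behind the keeper's lip at (470,200), the drawer is flush, the box is inside, and the gripper is clear. Handing in.

```bash
python3 -c "
from workcell import *
print(finish_job())"
```

```text
the job is handed in; nothing more can be done
None
```

I handed the job in at about 20 s (limit 64 s), with no verdict returned: all four tabs are down, the box is flat in the bay, the drawer is at its stop with the bar level behind the keeper's lip, and the gripper is clear.

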